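Pack the reagent carrier, leave the feed bottles

TASK

Pack the carrier tray for the cold room: stand the small, the middle and the large white bottle with plain closed caps in the small, middle and large round hole, and the brown jar in the square hole, each upright and down on the floor of its hole. Set them in gently rather than dropping them in, and do not tip any over. Leave the two look-alike feed bottles, those with a tube stub on the cap, standing where they are.

Things in the scene. Friction and masses are not known exactly. Their poses are not given: they have to be found in the camera images.
- insert_small: grey insert with the smallest round hole, 66 mm wide, 28 mm deep. 104 mm square, one of four lying 2 by 2 (105 mm pitch, order varies) in a fixed aluminium tray, 222 mm square, walls 34 mm high, with low wire loops at two sides, yaw up to 25 degrees. Origin: hole's centre on the insert's underside, 5 mm above the worktop; insert's top is 37 mm, the hole's floor 9 mm above the worktop. z up.
- insert_middle: grey insert with the middle-sized round hole, 77 mm wide, 28 mm deep. 104 mm square, one of four lying 2 by 2 (105 mm pitch, order varies) in a fixed aluminium tray, 222 mm square, walls 34 mm high, with low wire loops at two sides, yaw up to 25 degrees. Origin: hole's centre on the insert's underside, 5 mm above the worktop; insert's top is 37 mm, the hole's floor 9 mm above the worktop. z up.
- insert_large: grey insert with the largest round hole, 90 mm wide, 28 mm deep. 104 mm square, one of four lying 2 by 2 (105 mm pitch, order varies) in a fixed aluminium tray, 222 mm square, walls 34 mm high, with low wire loops at two sides, yaw up to 25 degrees. Origin: hole's centre on the insert's underside, 5 mm above the worktop; insert's top is 37 mm, the hole's floor 9 mm above the worktop. z up.
- insert_square: grey insert with the square hole, 76 x 76 mm, 28 mm deep. 104 mm square, one of four lying 2 by 2 (105 mm pitch, order varies) in a fixed aluminium tray, 222 mm square, walls 34 mm high, with low wire loops at two sides, yaw up to 25 degrees. Origin: hole's centre on the insert's underside, 5 mm above the worktop; insert's top is 37 mm, the hole's floor 9 mm above the worktop. z up.
- small_bottle: the smallest white plastic bottle with a plain, closed, ribbed screw cap: 49 mm in diameter, 108 mm high, about 0.08 kg; the cap, 29 mm in diameter, is the top 20 mm (grip it from above), below it the shoulder widens. Stands loose on the worktop, round, any yaw. Origin: centre of its underside; z up along its axis.
- middle_bottle: the middle-sized white plastic bottle with a plain, closed, ribbed screw cap: 57 mm in diameter, 132 mm high, about 0.22 kg; the cap, 33 mm in diameter, is the top 24 mm (grip it from above), below it the shoulder widens. Stands loose on the worktop, round, any yaw. Origin: centre of its underside; z up along its axis.
- large_bottle: the largest white plastic bottle with a plain, closed, ribbed screw cap: 67 mm in diameter, 148 mm high, about 0.36 kg; the cap, 37 mm in diameter, is the top 27 mm (grip it from above), below it the shoulder widens. Stands loose on the worktop, round, any yaw. Origin: centre of its underside; z up along its axis.
- brown_jar: squat dark brown jar with a broad maroon lid: 56 mm in diameter, 74 mm high, about 0.16 kg; the lid, 56 mm in diameter, takes up the top 18 mm, the body below it is as wide (can be gripped from above across the lid). Stands loose on the worktop, round, any yaw. Origin: centre of its underside; z up along its axis.
- feed_bottle_1: look-alike that stays: white feed bottle, 69 mm in diameter, 153 mm to the top of its cap, with a thin tube stub sticking up from the drilled cap to 170 mm, about 0.42 kg. Stands loose on the worktop, round, any yaw. Origin: centre of its underside; z up along its axis.
- feed_bottle_2: second look-alike that stays: white feed bottle, 69 mm in diameter, 153 mm to the top of its cap, with a thin tube stub sticking up from the drilled cap to 170 mm, about 0.42 kg. Stands loose on the worktop, round, any yaw. Origin: centre of its underside; z up along its axis.
Things that resemble listed ones, but are neither listed nor needed, are in the scene too. What is shaped like the large_bottle but black is not meant.

How it is judged (in metres and radians):
At the end, for the whole second after the job is handed in: Each of the four stands upright (within 0.1 rad) on the floor of its own insert's hole (centre within 15 mm of the hole's centre, underside below 13 mm above the worktop), released and at rest; both feed bottles stand upright within 25 mm of where they were (horizontal distance between small_bottle and insert_small below 0.015 m and height (world z) of each of small_bottle, middle_bottle, large_bottle, brown_jar below 0.013 m and angle between each of small_bottle, middle_bottle, large_bottle, brown_jar, feed_bottle_1, feed_bottle_2's own z axis and vertical below 0.1 rad and linear speed of each of small_bottle, middle_bottle, large_bottle, brown_jar, feed_bottle_1, feed_bottle_2 below 0.02 m/s and horizontal distance between middle_bottle and insert_middle below 0.015 m and horizontal distance between large_bottle and insert_large below 0.015 m and horizontal distance between brown_jar and insert_square below 0.015 m and distance of each of feed_bottle_1, feed_bottle_2 from where it was at the start of the episode below 0.025 m); the robot touches nothing.
It fails at once if a bottle or the jar is dropped into its insert (falls freely more than about 2 cm) ((horizontal distance between small_bottle and insert_small below 0.03 m and height (world z) of small_bottle below 0.06 m and linear speed of small_bottle above 0.65 m/s) or (horizontal distance between middle_bottle and insert_middle below 0.03 m and height (world z) of middle_bottle below 0.06 m and linear speed of middle_bottle above 0.65 m/s) or (horizontal distance between large_bottle and insert_large below 0.03 m and height (world z) of large_bottle below 0.06 m and linear speed of large_bottle above 0.65 m/s) or (horizontal distance between brown_jar and insert_square below 0.03 m and height (world z) of brown_jar below 0.06 m and linear speed of brown_jar above 0.65 m/s)).
It fails at once if a bottle or the jar is tipped over (angle between any of small_bottle, middle_bottle, large_bottle, brown_jar's own z axis and vertical above 0.6 rad).
It fails at once if a feed bottle is carried off or knocked aside (distance of any of feed_bottle_1, feed_bottle_2 from where it was at the start of the episode above 0.04 m).
It also fails if it takes over 120 s, if anything falls off the work surface, if the arm or the gripper's body presses on something with over 40 N, if the wrist force passes 120 N, or if a joint passes its speed limit or range.

ROBOT

A 7-joint arm with a two-finger parallel gripper is mounted at the origin on a cart in front of the work surface, level with it; the furniture and walls round the work are solid. World frame = base frame: x ahead of the robot, y to its left, z up, the work surface at z = 0. Lengths are in mm, angles in rad, forces in N, time in s.
With the tool pointing down it reaches from about 425 to 875 mm from the base axis. Payload 8.4 kg.
Tool frame: the origin (TCP) lies on the centre line of the jaws, within the pads' length; the fingertips stand 8 mm ahead of it and the grasp point (between the pads) lies 11 mm behind it; z points along the fingers, y is the line along which they close (so a half turn about z gives the same grasp; the last joint's range is limited). The gripper opens to 87 mm and grips with 3 to 60 N. Pads are 19 mm wide; open, the fingers measure 117 mm over their backs; the gripper's body (75 mm by 190 mm) begins 51 mm behind the grasp point.
Start: joints at [1.034, 0.333, 0.04, 1.465, -0.013, 1.343, -0.059], TCP at [275.541, -588.677, 230.546] pointing down, gripper open.
Joint ranges: [-2.58, 2.58], [-0.38, 2.09], [-1.3, 1.39], [0.25, 2.4], [-1.5, 4.64], [0.08, 2.09], [-2.65, 2.65]. Speed limits (rad/s): [2.22, 2.22, 2.79, 2.79, 3.14, 3.14, 3.14].

INTERFACE

Orientations are given as [roll, pitch, yaw] about the fixed x, y, z axes, in that order (R = Rz(yaw) Ry(pitch) Rx(roll)).
In Python, from bench import * gives the robot as it stands.
- The arm moves only by the tool send_rows, never from a script. Its argument "steps" is a list of rows, each a list of 5 numbers: the closure, from 0 (fully open) to 1 (shut), then the shift along the tool's x, y, z in units of 0.12 m (1.0 is 0.12 m), then the turn about the tool's z in units of pi/4 rad (1.0 is pi/4 rad). A call has 1 to 12 rows; each row is the pose to reach, as a shift and turn from the pose commanded when the call began, along the tool's axes at that moment; what a row does not reach only later rows make up. A row lasts 1/12 s, in which the tool goes at most 41.7 mm and 7.16 degrees, less where a joint would pass 70% of its speed; a pose out of reach is approached as far as the arm can. A call with a number of a shift or a turn outside -1 to 1 is refused whole. A call with a gripper value outside its range is refused whole. The fingers move at their own pace and stop on an object; "newtons" is the grip in N (left out, the last holds). Time passes only in rows, so rows that repeat a pose let the fingers close. It gives the time, the measured TCP pose, the force, the opening and the grip force at its end, in the units of the state.
- sense(): the state, without advancing time (a new reading comes with each control period).
- grab_frame(name): name is "scene" or "top"; returns the picture (384x512x3 uint8, blue, green, red); there is no depth.
- camera_model(name): a dict with "camera_matrix" (3x3 intrinsics, pixels), "distortion" ([k1, k2, p1, p2, k3] as OpenCV has them; the pictures are not rectified), "eye" and "orientation" of the camera in the world. Camera axes: x right, y down, z forward; pixel columns grow to the right and rows downward; lengths in mm; the calibration is good to about 2 mm. A picture is of the moment at which its call begins. camera_model takes no time and is no camera call.
- sign_off(): hands the job in; it is judged then, once.
The state is a dict: "clock": time; "joints": joint angles; "qvel": joint speeds; "joint_efforts": joint torques, N m; "tcp_pos": TCP position; "orientation": TCP orientation; "contact_force": force on the tool from outside, world axes, zero at the start; "moment": the same for the moment, N m; "finger_gap": finger opening in mm; "grasp_force": force on a finger pad.
Only numpy, scipy, OpenCV 4.12 (cv2) and the standard library are available. Lean on these libraries where they do the work, as an engineer would, in place of code of your own. Each camera call takes 0.05 s, during which the arm holds its last target. There are 200 camera calls.

## Working session

There is one attempt and no reset: what is moved stays moved. The work goes in short steps, Python scripts to look and compute and a tool call to move; the robot and the scene stay as the last step left them, time stands still between calls to the robot, and variables do not carry over. Pictures are saved under pics/ and viewed, at most 14 in all, crops included, and the job is handed in when it is done.

Besides the shell and the picture viewer there is one more tool, called after "Emit:" as name(argument=value, ...), one argument or row to a line, values as JSON. send_rows: Moves the arm, as the interface text tells. Shifts and turns lie within -1 to 1; 1 stands for 0.12 m of shift or pi/4 rad of turn. Its arguments: {"type":"object","properties":{"steps":{"type":"array"},"newtons":{"type":"number"}},"required":["steps"]}

```bash
mkdir -p pics
python3 - <<'E'
from bench import *
import cv2
for n in("scene","top"):
    cv2.imwrite(f"pics/{n}0.png",grab_frame(n)); print(n,camera_model(n))
print(sense())
E
```

```text
scene {'camera_matrix': array([[379.72880411,   0.        , 256.78191218],
       [  0.        , 379.72880411, 190.99628429],
       [  0.        ,   0.        ,   1.        ]]), 'distortion': array([-0.0805479,  0.       ,  0.       ,  0.       ,  0.       ]), 'eye': array([ 50.21610193, 964.96463501, 881.40418498]), 'orientation': array([-2.22778708, -0.00448682, -2.63971181])}
top {'camera_matrix': array([[466.05690043,   0.        , 261.08634849],
       [  0.        , 466.05690043, 190.42520593],
       [  0.        ,   0.        ,   1.        ]]), 'distortion': array([-0.11874827,  0.        ,  0.        ,  0.        ,  0.        ]), 'eye': array([2.21411604e+02, 1.10125126e+00, 1.58266296e+03]), 'orientation': array([-2.90916986e+00, -1.47867710e-03, -1.59394777e+00])}
{'clock': 0.1, 'joints': array([ 1.03375585,  0.33385565,  0.03989864,  1.46618222, -0.01341924,
        1.34328778, -0.05847745]), 'qvel': array([ 0.0006978 , -0.00343429,  0.00073937, -0.00142755,  0.00077511,
        0.00017472,  0.00057956]), 'joint_efforts': array([ 4.28000232e-03, -6.57814407e+01,  1.33970238e+00, -4.04708290e+01,
       -5.98220411e-02,  4.09953506e-02,  1.07635485e-04]), 'tcp_pos': array([ 275.38572079, -588.32853036,  229.7388855 ]), 'orientation': array([-3.14012861e+00,  8.79597730e-05,  4.37819200e-01]), 'contact_force': array([-1.33511347,  0.24250041, -0.38427526]), 'moment': array([-0.01622789,  0.01604849,  0.06495177]), 'grasp_force': 0.0, 'finger_gap': 87.13180420102321}
```

View pics/top0.png

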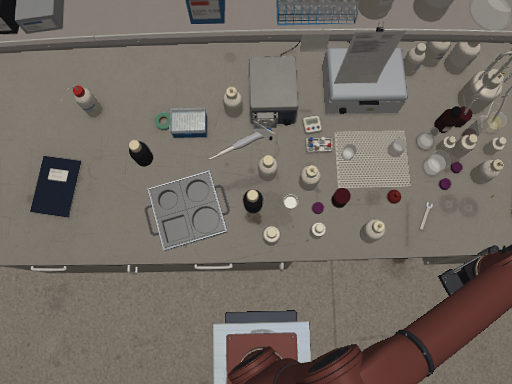

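View pics/scene0.png

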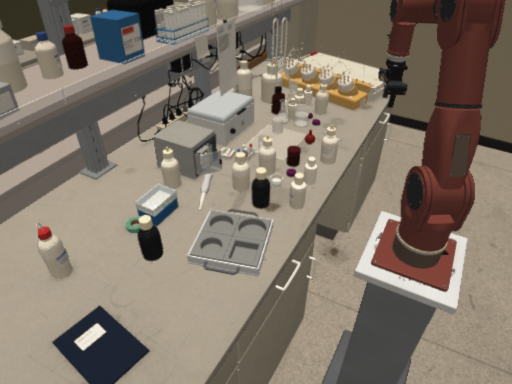

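Run:
```python
import cv2
t=cv2.imread("pics/top0.png")[80:260,205:415]; cv2.imwrite("pics/c1.png",cv2.resize(t,None,fx=3.3,fy=3.3,interpolation=cv2.INTER_CUBIC))
s=cv2.imread("pics/scene0.png")[120:290,140:350]; cv2.imwrite("pics/c2.png",cv2.resize(s,None,fx=3.5,fy=3.5,interpolation=cv2.INTER_CUBIC))
```

```text
(no output)
```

View pics/c1.png

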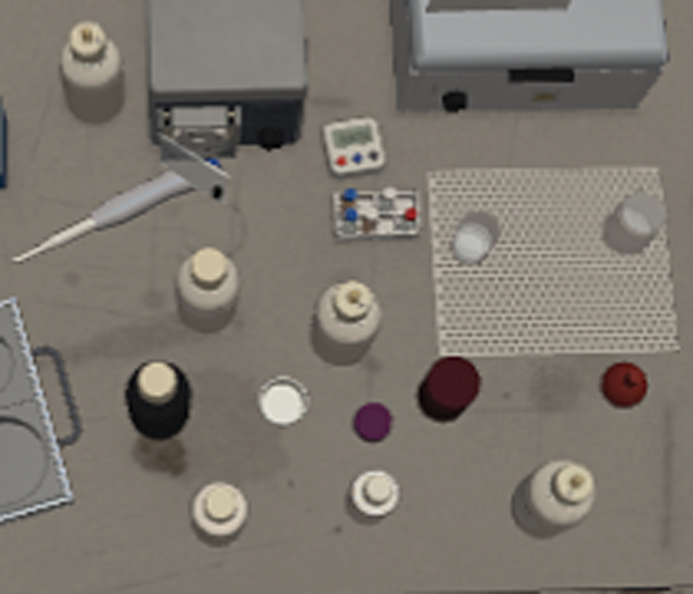

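View pics/c2.png

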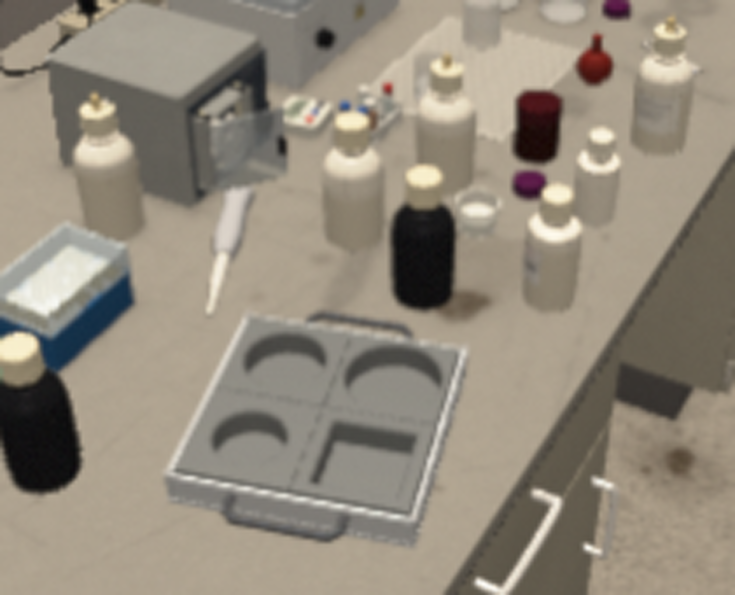

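The top crop shows three tubed feed bottles at (88,35), (350,298) and (572,480). The plain bottles are large (208,262), middle (220,500) and small (378,487), the jar is at (450,388), and a black decoy is at (158,382). The scene crop confirms the caps and shows the tray: small hole (250,435), middle (285,360), large (393,380), square (365,460). Next I fit the positions in both views.

```bash
cat > h.py <<'E'
import numpy as np, cv2
from scipy.optimize import minimize, least_squares
from scipy.spatial.transform import Rotation as R
import bench
CM={n:bench.camera_model(n) for n in("scene","top")}
def proj(n,P):
    c=CM[n]; M=R.from_euler('xyz',c["orientation"]).as_matrix().T
    P=np.asarray(P,float).reshape(-1,3)
    return cv2.projectPoints(P,cv2.Rodrigues(M)[0],-M@c["eye"],c["camera_matrix"],c["distortion"])[0][:,0]
def ground(n,uv,z):
    c=CM[n]; p=cv2.undistortPoints(np.array([[uv]],float),c["camera_matrix"],c["distortion"])[0,0]
    d=R.from_euler('xyz',c["orientation"]).as_matrix()@[p[0],p[1],1]
    return (c["eye"]+d*(z-c["eye"][2])/d[2])[:2]
A=np.linspace(0,2*np.pi,48,endpoint=False)
def ring(x,y,r,z): return np.c_[x+r*np.cos(A),y+r*np.sin(A),0*A+z]
def hull(n,x,y,parts):
    return cv2.convexHull(proj(n,np.vstack([ring(x,y,r,z) for r,z in parts])).astype(np.float32))
def score(img,n,x,y,parts,S=8):
    # mean brightness inside minus mean brightness in a 2 px ring outside, supersampled
    h=hull(n,x,y,parts)[:,0]; o=np.floor(h.min(0))-4; w=np.ceil(h.max(0)-o)+5
    crop=img[int(o[1]):int(o[1]+w[1]),int(o[0]):int(o[0]+w[0])]
    big=cv2.resize(crop,None,fx=S,fy=S,interpolation=cv2.INTER_LINEAR)
    m=np.zeros(big.shape[:2],np.uint8)
    cv2.fillPoly(m,[np.round((h-o+.5)*S).astype(int)],1)
    k=np.ones((3*S,3*S),np.uint8)
    out=cv2.dilate(m,k)-m; inn=m-cv2.erode(m,k)
    return big[inn>0].mean()-big[out>0].mean()
def fit(imgs,x0,parts,sign=1,names=("top","scene")):
    f=lambda p:-sign*sum(score(imgs[n],n,p[0],p[1],parts) for n in names)
    g=min(((f((x0[0]+i,x0[1]+j)),x0[0]+i,x0[1]+j) for i in range(-16,17,4) for j in range(-16,17,4)))
    r=minimize(f,g[1:],method="Nelder-Mead",options=dict(initial_simplex=[g[1:],(g[1]+4,g[2]),(g[1],g[2]+4)],xatol=.1))
    return r.x,r.fun
E
cat > m.py <<'E'
from h import *
imgs={n:cv2.imread(f"pics/{n}0.png").astype(np.float32).max(2) for n in("top","scene")}
T=lambda u,v:(205+u/3.3-.35,80+v/3.3-.35)
B=dict(small=((378,487),49,108,29,20),middle=((220,500),57,132,33,24),large=((208,262),67,148,37,27),
 feed1=((350,298),69,153,38,27),feed2=((572,480),69,153,38,27),feed3=((88,40),69,153,38,27),jar=((452,383),56,74,56,18),black=((158,382),67,148,37,27))
for k,(c,D,H,d,h) in B.items():
    x0=ground("top",T(*c),H-4)
    cap=[(d/2,H),(d/2,H-h)]; body=[(d/2,H),(D/2,H-h-18),(D/2,0)]
    if k=="jar": body=cap=[(D/2,H),(D/2,0)]
    s=-1 if k in("jar","black") else 1
    o=[np.round(x0,1)]
    for n in(("top",),("scene",),("top","scene")):
        try: o.append(np.round(fit(imgs,x0,body,s,n)[0],1))
        except Exception as e: o.append(e)
    print(k,*o)
# tray from clicked hole/corner pixels
holes=dict(small=(250,432),middle=(286,357),large=(394,379),square=(368,455))
for k,(u,v) in holes.items(): print(k,ground("scene",(140+u/3.5-.35,120+v/3.5-.35),37))
for c in((149,187),(212,172),(226,233),(162,248)): print(ground("top",c,34))
E
python3 m.py
python3 - <<'E'
import cv2
t=cv2.imread("pics/top0.png")[165:255,140:235]; cv2.imwrite("pics/c3.png",cv2.resize(t,None,fx=6,fy=6,interpolation=cv2.INTER_CUBIC))
E
```

```text
small [ 445.7 -192.8] [ 457.4 -203.5] [ 453.  -242.2] [ 457.4 -203.5]
middle [433.2 -38.1] [445.3 -41. ] [434.4 -63.2] [444.4 -41. ]
large [665.3 -32.6] [657.3 -28.5] [654.2 -32.9] [657.4 -37.8]
feed1 [ 624.3 -169.2] [ 621.1 -165.3] [ 625.3 -148.7] [ 627.  -162.2]
feed2 [ 440.6 -372.4] [ 440.3 -367.7] [ 446.2 -362.3] [ 443.2 -367.3]
feed3 [902.2  82.9] [910.2  75.8] [904.9  88.2] [902.8  90.8]
jar [ 555.  -277.9] [ 555.9 -278.6] [ 558.2 -281.5] [ 556.3 -279.1]
black [546.2  18.5] [548.9  20. ] [554.7  11.3] [549.3  19.9]
small [570.21524005 303.61747588]
middle [596.01738253 205.24269171]
large [492.33334998 182.07395628]
square [465.04380534 276.84801823]
[608.7470019  375.91103048]
[657.03055124 158.19949988]
[444.08773493 111.139361  ]
[397.79734095 325.7945261 ]
```

View pics/c3.png

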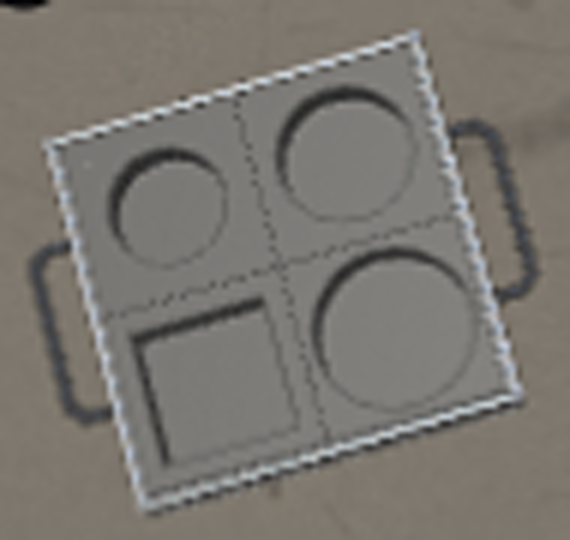

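The tray's outer rim corners in this crop are (47,145), (418,33), (522,400) and (147,510). Hole centres are small (168,208), middle (346,155), large (395,330) and square (215,383). I'll refit the bottles using cap colour and cross-check with an overlay.

```bash
cat > m2.py <<'E'
from h import *
col={n:cv2.imread(f"pics/{n}0.png").astype(np.float32) for n in("top","scene")}
chan=lambda n:np.ascontiguousarray(col[n][:,:,2]-col[n][:,:,0])
imgs={n:chan(n) for n in col}
T=lambda u,v:(205+u/3.3-.35,80+v/3.3-.35); S=lambda u,v:(140+u/3.5-.35,120+v/3.5-.35)
B=dict(small=((378,488),(600,143),49,108,29,20),middle=((221,501),(557,201),57,132,33,24),large=((208,265),(352,132),67,148,37,27),
 feed1=((350,300),(446,76),69,153,38,27),feed2=((572,482),(670,40),69,153,38,27),black=((157,380),(424,188),67,148,37,27))
for k,(ct,cs,D,H,d,h) in B.items():
    z=H-h/2; a=ground("top",T(*ct),z); b=ground("scene",S(*cs),z)
    cap=[(d/2,H),(d/2,H-h)]
    print(k,"clicks",np.round(a,1),np.round(b,1),"fit",*[np.round(fit(imgs,(a+b)/2,cap,1,n)[0],1) for n in(("top",),("scene",),("top","scene"))])
C=lambda u,v:(140+u/6-.42,165+v/6-.42)
X=[];Y=[]
for (i,j),c in zip(((1,1),(1,-1),(-1,-1),(-1,1)),((47,145),(418,33),(522,400),(147,510))): X.append((111*i,111*j));Y.append(ground("top",C(*c),34))
for (i,j),c in zip(((1,1),(1,-1),(-1,-1),(-1,1)),((168,208),(346,155),(395,330),(215,383))): X.append((52.5*i,52.5*j));Y.append(ground("top",C(*c),37))
for (i,j),c in zip(((1,1),(1,-1),(-1,-1),(-1,1)),((250,432),(286,357),(394,379),(368,455))): print("scene hole",ground("scene",S(*c),37))
X=np.array(X);Y=np.array(Y)
f=lambda p:(X@np.array([[np.cos(p[2]),np.sin(p[2])],[-np.sin(p[2]),np.cos(p[2])]])+p[:2]-Y).ravel()
r=least_squares(f,[530,240,-.2]); print("tray",r.x,np.round(r.fun.reshape(-1,2),1).tolist())
print("holes s,m,l,sq",np.round((f(r.x).reshape(-1,2)+Y)[4:],1).tolist())
P=dict(small=(448,-198),middle=(437,-42),large=(660,-31))
E
python3 m2.py
```

```text
small clicks [ 445.6 -193.6] [ 447.1 -192.7] fit [ 442.9 -192.7] [ 455.2 -217. ] [ 450.  -195.6]
middle clicks [433.4 -39.3] [433.2 -41.7] fit [435.5 -39.3] [433.6 -42.1] [434.3 -40.6]
large clicks [665.2 -32.7] [662.3 -32. ] fit [671.1 -34.3] [665.8 -34. ] [665.3 -34.1]
feed1 clicks [ 624.9 -170.2] [ 626.2 -174.2] fit [ 631.4 -175.1] [ 626.  -172.8] [ 630.6 -175.3]
feed2 clicks [ 440.2 -374.8] [ 438.1 -375.2] fit [ 442.7 -380.8] [ 443.2 -387.1] [ 441.9 -381.7]
black clicks [550.4  19.6] [548.7  20.9] fit [547.3  19.6] [551.1  17.9] [548.5  19.6]
scene hole [570.21524005 303.61747588]
scene hole [596.01738253 205.24269171]
scene hole [492.33334998 182.07395628]
scene hole [465.04380534 276.84801823]
tray [5.27252482e+02 2.44479918e+02 2.75699235e-01] [[1.2, 0.3], [0.1, 0.1], [0.7, -1.7], [-2.2, 2.4], [-0.0, -0.4], [-0.1, -0.1], [0.4, -0.3], [-0.2, -0.3]]
holes s,m,l,sq [[563.5, 309.3], [592.1, 208.3], [491.0, 179.7], [462.4, 280.7]]
```

```bash
cat > plan.py <<'E'
import sys,numpy as np
from bench import *
s=sense(); p=s["tcp_pos"]; o=s["orientation"]
t=np.array([float(a) for a in sys.argv[1:4]]); yaw=float(sys.argv[4]) if len(sys.argv)>4 else o[2]
d=t-p; c,n=np.cos(o[2]),np.sin(o[2])
u=np.array([c*d[0]+n*d[1],n*d[0]-c*d[1],-d[2]])/120
print("t",s["clock"],"pos",np.round(p,1),"rpy",np.round(o,3),"q",np.round(s["joints"],2),"gap",round(s["finger_gap"],1))
print("units x y z turn",np.round(u,3),round(-(yaw-o[2])/(np.pi/4),3),"/calls",np.ceil(abs(u).max()))
E
sed -i 's/^P=.*//' m2.py
```

```text
(no output)
```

Emit:
send_rows(
  steps=[
    [0,0.3,-0.12,0,-0.15],
    [0,0.6,-0.24,0,-0.3],
    [0,0.8,-0.33,0,-0.45],
    [0,0.8,-0.33,0,-0.556],
    [0,0.8,-0.33,0,-0.556],
  ],
  newtons=30,
)

```text
clock: 0.52
tcp_pos: [347.3, -510.4, 230.3]
orientation: [-3.141, -0.001, 0.882]
contact_force: [0.4, -0.6, 0.1]
finger_gap: 87.0
grasp_force: 0.0
```

```bash
python3 plan.py 556 -279 180 0.873
```

```text
t 0.5167 pos [ 347.3 -510.4  230.3] rpy [-3.141e+00 -1.000e-03  8.820e-01] q [ 0.96  0.27 -0.07  1.55  0.02  1.33  0.2 ] gap 87.0
units x y z turn [2.594 0.117 0.42 ] 0.012 /calls 3.0
```

Emit:
send_rows(
  steps=[
    [0,0.3,0.01,0,0],
    [0,0.6,0.03,0,0],
    [0,0.86,0.04,0,0],
    [0,0.86,0.04,0,0],
  ],
)

```text
clock: 0.85
tcp_pos: [420.3, -430.9, 230.4]
orientation: [-3.141, -0.003, 0.878]
contact_force: [0.6, 0.6, 0.4]
finger_gap: 86.7
grasp_force: 0.0
```

Emit:
send_rows(
  steps=[
    [0,0.3,0.01,0,0],
    [0,0.6,0.03,0,0],
    [0,0.86,0.04,0,0],
    [0,0.86,0.04,0,0],
  ],
)

```text
clock: 1.18
tcp_pos: [489.7, -354.4, 230.3]
orientation: [-3.141, -0.003, 0.879]
contact_force: [1.5, 0.8, 0.4]
finger_gap: 87.3
grasp_force: 0.0
```

Emit:
send_rows(
  steps=[
    [0,0.3,0.01,0,0],
    [0,0.6,0.03,0.1,0],
    [0,0.86,0.04,0.3,0],
    [0,0.86,0.04,0.4,0],
    [0,0.86,0.04,0.4,0],
  ],
)

```text
clock: 1.6
tcp_pos: [554.2, -282.4, 178.7]
orientation: [-3.136, 0.001, 0.875]
contact_force: [-0.7, -0.5, 0.2]
finger_gap: 87.1
grasp_force: 0.0
```

```bash
python3 plan.py 556 -279 60 0.873
python3 - <<'E'
from h import *
col={n:bench.grab_frame(n) for n in("top","scene")}
for n in col: cv2.imwrite(f"pics/{n}1.png",col[n])
E
```

```text
t 1.6 pos [ 554.2 -282.4  178.7] rpy [-3.136e+00  1.000e-03  8.750e-01] q [ 0.59  0.33 -0.24  1.59  0.08  1.24 -0.36] gap 87.1
units x y z turn [ 0.031 -0.007  0.989] 0.002 /calls 1.0
```

Emit:
send_rows(
  steps=[
    [0,0.03,0,0.2,0],
    [0,0.03,0,0.45,0],
    [0,0.03,0,0.7,0],
    [0,0.03,0,0.9,0],
    [0,0.03,0,0.98,0],
    [0,0.03,0,0.98,0],
  ],
)

```text
clock: 2.2
tcp_pos: [555.7, -282.6, 63.6]
orientation: [-3.139, 0.002, 0.871]
contact_force: [-0.2, -0.8, 0.2]
finger_gap: 87.1
grasp_force: 0.0
```

Emit:
send_rows(
  steps=[
    [1,0,0,0,0],
    [1,0,0,0,0],
    [1,0,0,0,0],
    [1,0,0,0,0],
    [1,0,0,0,0],
    [1,0,0,0,0],
    [1,0,0,0,0],
    [1,0,0,0,0],
  ],
  newtons=30,
)

```text
clock: 2.87
tcp_pos: [558.0, -281.1, 65.6]
orientation: [3.141, -0.0, 0.875]
contact_force: [-0.9, 0.9, 5.0]
finger_gap: 54.6
grasp_force: 30.0
```

Emit:
send_rows(
  steps=[
    [1,0,0,-0.1,0],
    [1,0,0,-0.25,0],
    [1,0,0,-0.45,0],
    [1,0,0,-0.7,0],
    [1,0,0,-0.9,0],
    [1,0,0,-1,0],
  ],
)

```text
clock: 3.37
tcp_pos: [558.7, -281.5, 189.0]
orientation: [3.138, -0.001, 0.874]
contact_force: [1.2, 0.4, -0.6]
finger_gap: 55.1
grasp_force: 30.0
```

Emit:
send_rows(
  steps=[
    [1,0,0,-0.2,0],
    [1,0,0,-0.4,0],
    [1,0,0,-0.55,0],
    [1,0,0,-0.6,0],
  ],
)

```text
clock: 3.7
tcp_pos: [558.4, -281.3, 259.8]
orientation: [3.138, -0.001, 0.874]
contact_force: [0.7, -0.3, -0.3]
finger_gap: 54.8
grasp_force: 30.0
```

```bash
python3 plan.py 462.4 280.7 250 0.873
```

```text
t 3.7 pos [ 558.4 -281.3  259.8] rpy [ 3.138e+00 -1.000e-03  8.740e-01] q [ 0.59  0.28 -0.24  1.48  0.07  1.39 -0.35] gap 54.8
units x y z turn [ 3.08  -3.618  0.082] 0.002 /calls 4.0
```

Emit:
send_rows(
  steps=[
    [1,0.1,-0.12,0,0],
    [1,0.25,-0.3,0,0],
    [1,0.45,-0.53,0,0],
    [1,0.65,-0.76,0,0],
    [1,0.77,-0.905,0,0],
  ],
)

```text
clock: 4.12
tcp_pos: [532.6, -136.3, 255.8]
orientation: [-3.139, -0.0, 0.877]
contact_force: [0.9, 0.9, -1.7]
finger_gap: 54.5
grasp_force: 30.0
```

Emit:
send_rows(
  steps=[
    [1,0.2,-0.24,0,0],
    [1,0.4,-0.47,0,0],
    [1,0.6,-0.7,0,0],
    [1,0.77,-0.905,0,0],
  ],
)

```text
clock: 4.45
tcp_pos: [508.3, 2.4, 255.9]
orientation: [-3.14, 0.001, 0.875]
contact_force: [0.8, 1.0, -1.5]
finger_gap: 55.0
grasp_force: 30.0
```

Emit:
send_rows(
  steps=[
    [1,0.2,-0.24,0,0],
    [1,0.4,-0.47,0,0],
    [1,0.6,-0.7,0,0],
    [1,0.77,-0.905,0,0],
  ],
)

```text
clock: 4.78
tcp_pos: [484.2, 142.8, 256.0]
orientation: [-3.141, 0.001, 0.875]
contact_force: [-0.2, 0.1, -1.0]
finger_gap: 54.9
grasp_force: 30.0
```

Emit:
send_rows(
  steps=[
    [1,0.2,-0.24,0,0],
    [1,0.4,-0.47,0,0],
    [1,0.55,-0.67,0,0],
    [1,0.7,-0.82,0,0],
    [1,0.77,-0.9,0,0],
    [1,0.77,-0.9,0,0],
  ],
)

```text
clock: 5.28
tcp_pos: [459.9, 284.1, 255.8]
orientation: [-3.139, 0.001, 0.88]
contact_force: [-0.5, 0.4, -1.4]
finger_gap: 54.6
grasp_force: 30.0
```

```bash
python3 plan.py 462.4 280.7 85 0.873
python3 - <<'E'
from h import *
for n in("top","scene"):
    i=bench.grab_frame(n); cv2.imwrite(f"pics/{n}2.png",i)
a=cv2.imread("pics/top2.png")[130:280,120:270]; b=cv2.imread("pics/scene2.png")[140:290,160:310]
cv2.imwrite("pics/v2.png",cv2.resize(np.hstack([a,b]),None,fx=2.6,fy=2.6,interpolation=cv2.INTER_CUBIC))
E
```

```text
t 5.2833 pos [459.9 284.1 255.8] rpy [-3.139e+00  1.000e-03  8.800e-01] q [-0.    0.16 -0.7   1.66  0.1   1.36 -1.41] gap 54.6
units x y z turn [-0.008  0.034  1.424] 0.008 /calls 2.0
```

View pics/v2.png

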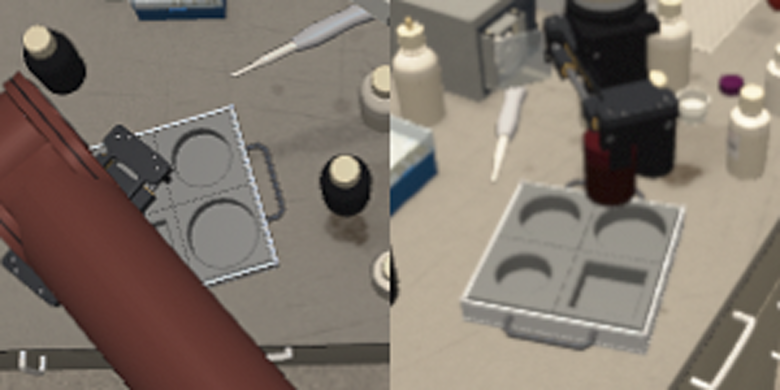

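The jar is held upright over the tray, and the square hole in the scene half of the picture is at (615,285). Lowering it now.

Emit:
send_rows(
  steps=[
    [1,-0.01,0.03,0.15,0],
    [1,-0.01,0.03,0.4,0],
    [1,-0.01,0.03,0.65,0],
    [1,-0.01,0.03,0.85,0],
    [1,-0.01,0.03,1,0],
    [1,-0.01,0.03,1,0],
  ],
)

```text
clock: 5.88
tcp_pos: [462.4, 274.1, 132.8]
orientation: [-3.14, 0.007, 0.872]
contact_force: [-0.5, -1.6, -1.5]
finger_gap: 54.7
grasp_force: 30.0
```

Emit:
send_rows(
  steps=[
    [1,0,0,0.08,0],
    [1,0,0,0.16,0],
    [1,0,0,0.24,0],
    [1,0,0,0.3,0],
    [1,0,0,0.34,0],
    [1,0,0,0.38,0],
    [1,0,0,0.42,0],
    [1,0,0,0.44,0],
    [1,0,0,0.46,0],
    [1,0,0,0.46,0],
  ],
)

```text
clock: 6.72
tcp_pos: [463.7, 277.4, 81.4]
orientation: [-3.141, 0.0, 0.875]
contact_force: [0.0, -0.1, -1.1]
finger_gap: 54.8
grasp_force: 30.0
```

```bash
python3 plan.py 462.4 280.7 74.6 0.873
```

```text
t 6.7167 pos [463.7 277.4  81.4] rpy [-3.141  0.     0.875] q [-0.05  0.32 -0.66  1.87  0.23  1.03 -1.5 ] gap 54.8
units x y z turn [ 0.014 -0.026  0.057] 0.002 /calls 1.0
```

Emit:
send_rows(
  steps=[
    [1,0.01,-0.02,0.015,0],
    [1,0.01,-0.02,0.03,0],
    [1,0.01,-0.02,0.04,0],
    [1,0.01,-0.02,0.05,0],
    [1,0.01,-0.02,0.06,0],
    [1,0.01,-0.02,0.06,0],
    [1,0.01,-0.02,0.06,0],
  ],
)

```text
clock: 7.3
tcp_pos: [462.9, 280.0, 74.6]
orientation: [3.142, -0.0, 0.874]
contact_force: [0.1, 0.1, -1.3]
finger_gap: 54.7
grasp_force: 30.0
```

Emit:
send_rows(
  steps=[
    [1,0,0,0.01,0],
    [1,0,0,0.02,0],
    [1,0,0,0.03,0],
    [1,0,0,0.03,0],
  ],
)

```text
clock: 7.63
tcp_pos: [463.8, 281.6, 74.0]
orientation: [3.14, -0.003, 0.875]
contact_force: [-7.0, -2.7, 26.9]
finger_gap: 55.1
grasp_force: 30.0
```

Emit:
send_rows(
  steps=[
    [1,0,0,-0.01,0],
    [0.9,0,0,-0.015,0],
    [0,0,0,-0.015,0],
    [0,0,0,-0.015,0],
    [0,0,0,-0.015,0],
    [0,0,0,-0.015,0],
    [0,0,0,-0.015,0],
    [0,0,0,-0.015,0],
  ],
)

```text
clock: 8.3
tcp_pos: [462.8, 279.8, 72.6]
orientation: [-3.141, 0.0, 0.874]
contact_force: [-0.1, 1.3, -0.3]
finger_gap: 83.6
grasp_force: 0.0
```

Emit:
send_rows(
  steps=[
    [0,0,0,-0.1,0],
    [0,0,0,-0.3,0],
    [0,0,0,-0.55,0],
    [0,0,0,-0.8,0],
    [0,0,0,-1,0],
    [0,0,0,-1,0],
  ],
)

```text
clock: 8.8
tcp_pos: [464.8, 281.8, 198.9]
orientation: [3.138, -0.007, 0.875]
contact_force: [0.7, 1.0, 1.0]
finger_gap: 86.9
grasp_force: 0.0
```

```bash
python3 plan.py 446 -193 230 0.873
```

```text
t 8.8 pos [464.8 281.8 198.9] rpy [ 3.138 -0.007  0.875] q [-0.01  0.19 -0.69  1.75  0.13  1.24 -1.43] gap 86.9
units x y z turn [-3.136  2.417 -0.259] 0.002 /calls 4.0
```

Emit:
send_rows(
  steps=[
    [0,-0.15,0.12,-0.1,0],
    [0,-0.35,0.27,-0.2,0],
    [0,-0.57,0.44,-0.25,0],
    [0,-0.784,0.604,-0.25,0],
  ],
)

```text
clock: 9.13
tcp_pos: [458.3, 160.7, 224.7]
orientation: [3.14, -0.002, 0.876]
contact_force: [1.5, -0.9, 0.7]
finger_gap: 87.0
grasp_force: 0.0
```

Emit:
send_rows(
  steps=[
    [0,-0.22,0.17,0,0],
    [0,-0.43,0.33,0,0],
    [0,-0.62,0.47,0,0],
    [0,-0.784,0.604,0,0],
  ],
)

```text
clock: 9.47
tcp_pos: [452.8, 40.7, 223.4]
orientation: [3.141, -0.0, 0.874]
contact_force: [0.2, -0.2, 0.2]
finger_gap: 86.9
grasp_force: 0.0
```

Emit:
send_rows(
  steps=[
    [0,-0.22,0.17,0,0],
    [0,-0.43,0.33,0,0],
    [0,-0.62,0.47,0,0],
    [0,-0.784,0.604,0,0],
  ],
)

```text
clock: 9.8
tcp_pos: [448.0, -77.9, 223.3]
orientation: [3.141, -0.0, 0.874]
contact_force: [0.0, 0.1, 0.2]
finger_gap: 87.1
grasp_force: 0.0
```

Emit:
send_rows(
  steps=[
    [0,-0.22,0.17,0,0],
    [0,-0.43,0.33,0.05,0],
    [0,-0.62,0.47,0.15,0],
    [0,-0.75,0.58,0.25,0],
    [0,-0.784,0.604,0.3,0],
    [0,-0.784,0.604,0.3,0],
  ],
)

```text
clock: 10.3
tcp_pos: [442.8, -195.7, 185.6]
orientation: [-3.139, 0.0, 0.872]
contact_force: [-0.5, 0.5, -0.3]
finger_gap: 86.8
grasp_force: 0.0
```

```bash
python3 plan.py 446 -193 97 0.873;  python3 - <<'E'
from h import *
for n in("top","scene"):
    i=bench.grab_frame(n); cv2.imwrite(f"pics/{n}3.png",i)
a=cv2.imread("pics/top3.png")[150:270,130:390]; b=cv2.imread("pics/scene3.png")[140:300,160:370]
cv2.imwrite("pics/v3.png",np.vstack([cv2.resize(a,(650,300),interpolation=cv2.INTER_CUBIC),cv2.resize(b,(394,300),interpolation=cv2.INTER_CUBIC) if 0 else np.pad(cv2.resize(b,(394,300),interpolation=cv2.INTER_CUBIC),((0,0),(0,256),(0,0)))]))
E
```

```text
t 10.3 pos [ 442.8 -195.7  185.6] rpy [-3.139  0.     0.872] q [ 0.54  0.04 -0.22  1.91  0.01  1.2  -0.38] gap 86.8
units x y z turn [0.035 0.006 0.738] -0.001 /calls 1.0
```

View pics/v3.png

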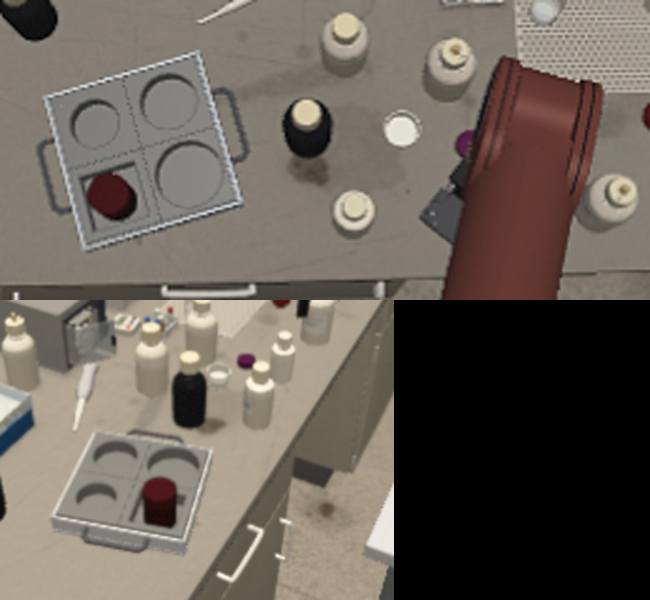

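The jar stands upright in the square hole. The small bottle is under the gripper, so I descend onto its cap.

Emit:
send_rows(
  steps=[
    [0,0.03,0,0.15,0],
    [0,0.03,0,0.35,0],
    [0,0.03,0,0.55,0],
    [0,0.03,0,0.68,0],
    [0,0.03,0,0.73,0],
    [0,0.03,0,0.73,0],
  ],
)

```text
clock: 10.9
tcp_pos: [446.1, -190.5, 98.8]
orientation: [-3.14, 0.0, 0.876]
contact_force: [0.7, 0.0, -0.0]
finger_gap: 87.5
grasp_force: 0.0
```

Emit:
send_rows(
  steps=[
    [0.4,0,0,0,0],
    [0.6,0,0,0,0],
    [0.6,0,0,0,0],
    [1,0,0,0,0],
    [1,0,0,0,0],
    [1,0,0,0,0],
    [1,0,0,0,0],
    [1,0,0,0,0],
    [1,0,0,0,0],
    [1,0,0,0,0],
  ],
  newtons=20,
)

```text
clock: 11.73
tcp_pos: [446.2, -192.0, 99.2]
orientation: [-3.142, -0.0, 0.874]
contact_force: [-0.0, 0.9, 0.9]
finger_gap: 28.4
grasp_force: 19.7
```

Emit:
send_rows(
  steps=[
    [1,0,0,-0.1,0],
    [1,0,0,-0.25,0],
    [1,0,0,-0.45,0],
    [1,0,0,-0.7,0],
    [1,0,0,-0.9,0],
    [1,0,0,-1,0],
  ],
)

```text
clock: 12.23
tcp_pos: [447.2, -192.2, 222.1]
orientation: [3.138, -0.001, 0.875]
contact_force: [0.7, 0.6, 0.4]
finger_gap: 28.7
grasp_force: 20.0
```

Emit:
send_rows(
  steps=[
    [1,0,0,-0.15,0],
    [1,0,0,-0.3,0],
    [1,0,0,-0.42,0],
    [1,0,0,-0.5,0],
    [1,0,0,-0.5,0],
  ],
)

```text
clock: 12.65
tcp_pos: [446.8, -192.2, 280.4]
orientation: [3.14, -0.001, 0.874]
contact_force: [0.0, 0.4, -0.9]
finger_gap: 28.3
grasp_force: 20.0
```

```bash
python3 plan.py 563.5 309.3 275 0.873
python3 - <<'E'
from h import *
# jar in the hole, and tray rim check
imgs={n:cv2.imread(f"pics/{n}3.png").astype(np.float32).max(2) for n in("top","scene")}
for n in(("top",),("scene",),("top","scene")): print(fit(imgs,(462,280),[(28,83),(28,40)],-1,n))
E
```

```text
t 12.65 pos [ 446.8 -192.2  280.4] rpy [ 3.14e+00 -1.00e-03  8.74e-01] q [ 0.54 -0.01 -0.22  1.76 -0.    1.39 -0.38] gap 28.3
units x y z turn [ 3.83  -1.935  0.045] 0.002 /calls 4.0
(array([457.98417091, 278.78624344]), np.float64(-48.20415115356445))
(array([455.02306366, 292.45689392]), np.float64(-38.02632141113281))
(array([460.05658722, 280.37770081]), np.float64(-70.33634948730469))
```

Emit:
send_rows(
  steps=[
    [1,0.12,-0.06,0,0],
    [1,0.3,-0.15,0,0],
    [1,0.52,-0.26,0,0],
    [1,0.74,-0.37,0,0],
    [1,0.957,-0.484,0,0],
  ],
)

```text
clock: 13.07
tcp_pos: [474.9, -65.3, 277.7]
orientation: [-3.14, 0.001, 0.874]
contact_force: [0.2, 0.7, -0.5]
finger_gap: 28.4
grasp_force: 20.0
```

Emit:
send_rows(
  steps=[
    [1,0.24,-0.12,0,0],
    [1,0.48,-0.24,0,0],
    [1,0.72,-0.36,0,0],
    [1,0.957,-0.484,0,0],
  ],
)

```text
clock: 13.4
tcp_pos: [504.1, 60.2, 277.7]
orientation: [-3.14, 0.001, 0.874]
contact_force: [0.4, -0.2, -0.5]
finger_gap: 28.6
grasp_force: 20.0
```

Emit:
send_rows(
  steps=[
    [1,0.24,-0.12,0,0],
    [1,0.48,-0.24,0,0],
    [1,0.72,-0.36,0,0],
    [1,0.957,-0.484,0,0],
  ],
)

```text
clock: 13.73
tcp_pos: [533.3, 185.5, 277.6]
orientation: [-3.14, 0.001, 0.874]
contact_force: [-0.3, 0.4, -1.4]
finger_gap: 28.3
grasp_force: 20.0
```

Emit:
send_rows(
  steps=[
    [1,0.22,-0.11,0,0],
    [1,0.43,-0.22,0,0],
    [1,0.64,-0.32,0,0],
    [1,0.83,-0.41,0,0],
    [1,0.93,-0.47,0,0],
    [1,0.957,-0.484,0,0],
    [1,0.957,-0.484,0,0],
  ],
)

```text
clock: 14.32
tcp_pos: [562.0, 310.0, 277.9]
orientation: [-3.14, 0.002, 0.876]
contact_force: [-0.3, 0.8, -1.4]
finger_gap: 28.3
grasp_force: 20.0
```

```bash
python3 plan.py 563.5 309.3 150 0.873
```

```text
t 14.3167 pos [562.  310.  277.9] rpy [-3.14e+00  2.00e-03  8.76e-01] q [-0.1   0.37 -0.63  1.38  0.21  1.46 -1.42] gap 28.3
units x y z turn [0.003 0.013 1.066] 0.004 /calls 2.0
```

Emit:
send_rows(
  steps=[
    [1,0,0.01,0.12,0],
    [1,0,0.01,0.3,0],
    [1,0,0.01,0.5,0],
    [1,0,0.01,0.7,0],
    [1,0,0.01,0.87,0],
    [1,0,0.01,0.97,0],
    [1,0,0.01,1,0],
    [1,0,0.01,1,0],
  ],
)

```text
clock: 14.98
tcp_pos: [563.5, 307.4, 158.7]
orientation: [-3.142, 0.001, 0.873]
contact_force: [-1.0, 0.7, -1.0]
finger_gap: 28.9
grasp_force: 20.0
```

```bash
python3 plan.py 563.5 309.3 108 0.873
```

```text
t 14.9833 pos [563.5 307.4 158.7] rpy [-3.142e+00  1.000e-03  8.730e-01] q [-0.1   0.43 -0.61  1.55  0.26  1.24 -1.45] gap 28.9
units x y z turn [ 0.012 -0.01   0.423] 0.0 /calls 1.0
```

Emit:
send_rows(
  steps=[
    [1,0.01,0,0.06,0],
    [1,0.01,0,0.14,0],
    [1,0.01,0,0.22,0],
    [1,0.01,0,0.28,0],
    [1,0.01,0,0.33,0],
    [1,0.01,0,0.36,0],
    [1,0.01,0,0.38,0],
    [1,0.01,0,0.4,0],
    [1,0.01,0,0.4,0],
  ],
)

```text
clock: 15.73
tcp_pos: [564.2, 309.6, 110.9]
orientation: [-3.141, 0.0, 0.875]
contact_force: [0.0, 0.1, -1.0]
finger_gap: 27.9
grasp_force: 20.0
```

Emit:
send_rows(
  steps=[
    [1,0,0,0.01,0],
    [1,0,0,0.02,0],
    [1,0,0,0.03,0],
    [1,0,0,0.03,0],
  ],
)

```text
clock: 16.07
tcp_pos: [564.7, 309.8, 108.1]
orientation: [3.141, -0.001, 0.874]
contact_force: [-0.0, -0.4, 2.7]
finger_gap: 29.0
grasp_force: 20.0
```

Touching the floor. I press a little further, then release and lift.

Emit:
send_rows(
  steps=[
    [1,0,0,0.005,0],
    [1,0,0,0.008,0],
    [1,0,0,0.008,0],
  ],
)

```text
clock: 16.32
tcp_pos: [565.1, 310.1, 108.1]
orientation: [3.141, -0.002, 0.874]
contact_force: [-0.7, -1.2, 7.1]
finger_gap: 28.1
grasp_force: 20.0
```

Emit:
send_rows(
  steps=[
    [0.6,0,0,0,0],
    [0.4,0,0,0,0],
    [0.2,0,0,0,0],
    [0,0,0,0,0],
    [0,0,0,0,0],
    [0,0,0,0,0],
    [0,0,0,0,0],
  ],
)

```text
clock: 16.9
tcp_pos: [564.2, 309.6, 106.5]
orientation: [-3.141, 0.0, 0.874]
contact_force: [0.1, -0.2, -0.2]
finger_gap: 66.9
grasp_force: 0.0
```

Emit:
send_rows(
  steps=[
    [0,0,0,-0.1,0],
    [0,0,0,-0.3,0],
    [0,0,0,-0.55,0],
    [0,0,0,-0.8,0],
    [0,0,0,-1,0],
    [0,0,0,-1,0],
  ],
)

```text
clock: 17.4
tcp_pos: [566.0, 311.4, 233.6]
orientation: [3.139, -0.008, 0.875]
contact_force: [-0.1, 0.4, -0.0]
finger_gap: 86.6
grasp_force: 0.0
```

```bash
python3 plan.py 433.5 -40.5 200 0.873
```

```text
t 17.4 pos [566.  311.4 233.6] rpy [ 3.139 -0.008  0.875] q [-0.1   0.39 -0.63  1.45  0.23  1.37 -1.43] gap 86.6
units x y z turn [-2.958  1.034  0.28 ] 0.002 /calls 3.0
```

Emit:
send_rows(
  steps=[
    [0,-0.15,0.05,0,0],
    [0,-0.4,0.14,0,0],
    [0,-0.7,0.24,0,0],
    [0,-0.98,0.345,0,0],
  ],
)

```text
clock: 17.73
tcp_pos: [519.6, 192.1, 226.8]
orientation: [-3.141, -0.0, 0.876]
contact_force: [0.4, -1.1, 0.6]
finger_gap: 87.2
grasp_force: 0.0
```

Emit:
send_rows(
  steps=[
    [0,-0.25,0.09,0,0],
    [0,-0.5,0.17,0,0],
    [0,-0.75,0.26,0,0],
    [0,-0.98,0.345,0,0],
  ],
)

```text
clock: 18.07
tcp_pos: [476.1, 74.6, 227.2]
orientation: [3.141, -0.0, 0.874]
contact_force: [0.6, -0.1, 0.7]
finger_gap: 86.5
grasp_force: 0.0
```

Emit:
send_rows(
  steps=[
    [0,-0.25,0.09,0,0],
    [0,-0.5,0.17,0.05,0],
    [0,-0.72,0.26,0.1,0],
    [0,-0.9,0.32,0.2,0],
    [0,-0.99,0.345,0.25,0],
    [0,-0.99,0.345,0.25,0],
    [0,-0.99,0.345,0.25,0],
  ],
)

```text
clock: 18.65
tcp_pos: [432.6, -40.9, 196.9]
orientation: [-3.141, -0.0, 0.874]
contact_force: [0.3, 0.3, 1.3]
finger_gap: 87.4
grasp_force: 0.0
```

```bash
python3 plan.py 433.5 -40.5 119 0.873
python3 - <<'E'
from h import *
for n in("top","scene"):
    i=bench.grab_frame(n); cv2.imwrite(f"pics/{n}4.png",i)
a=cv2.imread("pics/top4.png")[150:270,130:290]; b=cv2.imread("pics/scene4.png")[150:300,170:370]
cv2.imwrite("pics/v4.png",np.hstack([cv2.resize(a,(400,300),interpolation=cv2.INTER_CUBIC),cv2.resize(b,(400,300),interpolation=cv2.INTER_CUBIC)]))
E
```

```text
t 18.65 pos [432.6 -40.9 196.9] rpy [-3.141 -0.     0.874] q [ 0.42 -0.07 -0.4   1.99 -0.03  1.22 -0.67] gap 87.4
units x y z turn [0.007 0.003 0.649] 0.002 /calls 1.0
```

View pics/v4.png

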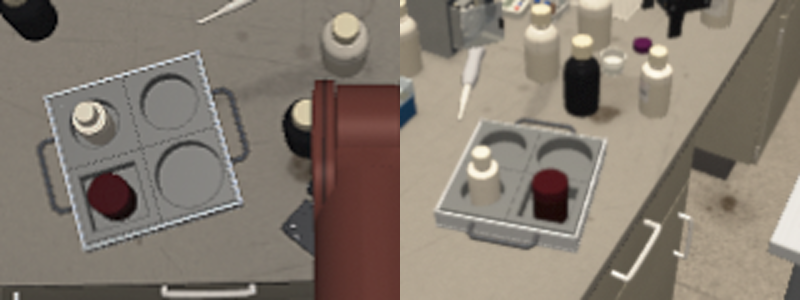

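The small bottle and the jar stand upright in their holes at (92,118) and (112,195). The gripper is over the middle bottle.

Emit:
send_rows(
  steps=[
    [0,0.01,0,0.12,0],
    [0,0.01,0,0.3,0],
    [0,0.01,0,0.48,0],
    [0,0.01,0,0.6,0],
    [0,0.01,0,0.65,0],
    [0,0.01,0,0.65,0],
  ],
)

```text
clock: 19.25
tcp_pos: [433.1, -39.5, 117.8]
orientation: [-3.14, 0.001, 0.876]
contact_force: [-1.0, -0.6, 1.2]
finger_gap: 86.9
grasp_force: 0.0
```

Emit:
send_rows(
  steps=[
    [0.4,0,0,0,0],
    [0.55,0,0,0,0],
    [0.55,0,0,0,0],
    [1,0,0,0,0],
    [1,0,0,0,0],
    [1,0,0,0,0],
    [1,0,0,0,0],
    [1,0,0,0,0],
    [1,0,0,0,0],
    [1,0,0,0,0],
  ],
  newtons=30,
)

```text
clock: 20.08
tcp_pos: [433.2, -40.5, 118.7]
orientation: [-3.141, -0.0, 0.875]
contact_force: [-1.6, -0.5, 1.4]
finger_gap: 31.9
grasp_force: 31.3
```

Emit:
send_rows(
  steps=[
    [1,0,0,-0.1,0],
    [1,0,0,-0.25,0],
    [1,0,0,-0.45,0],
    [1,0,0,-0.7,0],
    [1,0,0,-0.9,0],
    [1,0,0,-1,0],
  ],
)

```text
clock: 20.58
tcp_pos: [434.2, -40.7, 241.5]
orientation: [3.139, -0.002, 0.875]
contact_force: [1.3, -1.3, -1.5]
finger_gap: 32.6
grasp_force: 31.0
```

Emit:
send_rows(
  steps=[
    [1,0,0,-0.15,0],
    [1,0,0,-0.3,0],
    [1,0,0,-0.42,0],
    [1,0,0,-0.5,0],
    [1,0,0,-0.5,0],
  ],
)

```text
clock: 21.0
tcp_pos: [434.0, -40.7, 300.2]
orientation: [3.139, -0.001, 0.874]
contact_force: [0.9, -0.4, -1.9]
finger_gap: 32.3
grasp_force: 31.0
```

```bash
python3 plan.py 592.1 208.3 300 0.873
```

```text
t 21.0 pos [434.  -40.7 300.2] rpy [ 3.139e+00 -1.000e-03  8.740e-01] q [ 0.43 -0.13 -0.39  1.82 -0.05  1.43 -0.65] gap 32.3
units x y z turn [ 2.437e+00 -3.200e-01  2.000e-03] 0.002 /calls 3.0
```

Emit:
send_rows(
  steps=[
    [1,0.12,-0.015,0,0],
    [1,0.3,-0.04,0,0],
    [1,0.5,-0.07,0,0],
    [1,0.68,-0.09,0,0],
    [1,0.812,-0.107,0,0],
  ],
)

```text
clock: 21.42
tcp_pos: [486.2, 44.0, 297.3]
orientation: [-3.14, 0.0, 0.876]
contact_force: [-0.8, -0.3, -1.4]
finger_gap: 32.7
grasp_force: 31.4
```

Emit:
send_rows(
  steps=[
    [1,0.2,-0.025,0,0],
    [1,0.4,-0.05,0,0],
    [1,0.6,-0.08,0,0],
    [1,0.812,-0.107,0,0],
  ],
)

```text
clock: 21.75
tcp_pos: [538.7, 125.9, 297.2]
orientation: [-3.14, 0.001, 0.874]
contact_force: [-0.7, -0.6, -1.4]
finger_gap: 32.6
grasp_force: 31.3
```

Emit:
send_rows(
  steps=[
    [1,0.2,-0.025,0,0],
    [1,0.4,-0.05,0,0],
    [1,0.58,-0.075,0,0],
    [1,0.72,-0.095,0,0],
    [1,0.8,-0.107,0,0],
    [1,0.812,-0.107,0,0],
    [1,0.812,-0.107,0,0],
  ],
)

```text
clock: 22.33
tcp_pos: [590.9, 208.2, 297.6]
orientation: [-3.141, 0.001, 0.875]
contact_force: [-0.4, 0.1, -1.8]
finger_gap: 31.9
grasp_force: 31.6
```

```bash
python3 plan.py 592.1 208.3 175 0.873
```

```text
t 22.3333 pos [590.9 208.2 297.6] rpy [-3.141e+00  1.000e-03  8.750e-01] q [ 0.06  0.32 -0.61  1.39  0.18  1.49 -1.24] gap 31.9
units x y z turn [0.007 0.007 1.022] 0.003 /calls 2.0
```

Emit:
send_rows(
  steps=[
    [1,0.01,0.01,0.12,0],
    [1,0.01,0.01,0.3,0],
    [1,0.01,0.01,0.5,0],
    [1,0.01,0.01,0.7,0],
    [1,0.01,0.01,0.87,0],
    [1,0.01,0.01,0.97,0],
    [1,0.01,0.01,1,0],
    [1,0.01,0.01,1,0],
  ],
)

```text
clock: 23.0
tcp_pos: [592.6, 207.5, 178.3]
orientation: [-3.141, 0.001, 0.874]
contact_force: [-0.0, -0.6, -1.2]
finger_gap: 32.6
grasp_force: 31.6
```

```bash
python3 plan.py 592.1 208.3 127.7 0.873
```

```text
t 23.0 pos [592.6 207.5 178.3] rpy [-3.141e+00  1.000e-03  8.740e-01] q [ 0.06  0.38 -0.6   1.56  0.22  1.26 -1.27] gap 32.6
units x y z turn [ 0.003 -0.008  0.422] 0.001 /calls 1.0
```

Emit:
send_rows(
  steps=[
    [1,0,0,0.06,0],
    [1,0,0,0.14,0],
    [1,0,0,0.22,0],
    [1,0,0,0.28,0],
    [1,0,0,0.33,0],
    [1,0,0,0.36,0],
    [1,0,0,0.38,0],
    [1,0,0,0.4,0],
    [1,0,0,0.4,0],
  ],
)

```text
clock: 23.75
tcp_pos: [592.8, 208.4, 130.3]
orientation: [-3.141, 0.0, 0.874]
contact_force: [-0.9, 0.2, -1.4]
finger_gap: 32.5
grasp_force: 31.6
```

Emit:
send_rows(
  steps=[
    [1,0,0,0.01,0],
    [1,0,0,0.02,0],
    [1,0,0,0.03,0],
    [1,0,0,0.035,0],
    [1,0,0,0.035,0],
  ],
)

```text
clock: 24.17
tcp_pos: [593.4, 209.0, 127.8]
orientation: [3.141, -0.002, 0.875]
contact_force: [-2.1, 0.0, 6.3]
finger_gap: 32.0
grasp_force: 32.4
```

Contact. Releasing, lifting and heading for the large bottle.

Emit:
send_rows(
  steps=[
    [0.55,0,0,0,0],
    [0.4,0,0,0,0],
    [0.2,0,0,0,0],
    [0,0,0,0,0],
    [0,0,0,0,0],
    [0,0,0,0,0],
    [0,0,0,0,0],
  ],
)

```text
clock: 24.75
tcp_pos: [593.6, 208.6, 127.3]
orientation: [3.141, -0.002, 0.874]
contact_force: [0.1, -0.4, 3.5]
finger_gap: 71.0
grasp_force: 2.2
```

Emit:
send_rows(
  steps=[
    [0,0,0,-0.1,0],
    [0,0,0,-0.3,0],
    [0,0,0,-0.55,0],
    [0,0,0,-0.8,0],
    [0,0,0,-0.95,0],
    [0,0,0,-0.95,0],
  ],
)

```text
clock: 25.25
tcp_pos: [594.4, 209.6, 245.9]
orientation: [3.138, -0.006, 0.875]
contact_force: [0.0, -1.0, 0.4]
finger_gap: 86.7
grasp_force: 0.0
```

```bash
python3 plan.py 664 -32.7 220 0.873
```

```text
t 25.25 pos [594.4 209.6 245.9] rpy [ 3.138 -0.006  0.875] q [ 0.06  0.34 -0.61  1.47  0.2   1.38 -1.25] gap 86.7
units x y z turn [-1.177  1.74   0.216] 0.002 /calls 2.0
```

Emit:
send_rows(
  steps=[
    [0,-0.1,0.15,0,0],
    [0,-0.25,0.38,0,0],
    [0,-0.42,0.63,0,0],
    [0,-0.59,0.87,0,0],
  ],
)

```text
clock: 25.58
tcp_pos: [627.5, 86.0, 240.4]
orientation: [-3.141, 0.0, 0.876]
contact_force: [1.0, -0.6, 0.3]
finger_gap: 86.8
grasp_force: 0.0
```

Emit:
send_rows(
  steps=[
    [0,-0.17,0.25,0,0],
    [0,-0.35,0.5,0,0],
    [0,-0.48,0.72,0.05,0],
    [0,-0.56,0.84,0.15,0],
    [0,-0.59,0.87,0.2,0],
    [0,-0.59,0.87,0.2,0],
    [0,-0.59,0.87,0.2,0],
  ],
)

```text
clock: 26.17
tcp_pos: [661.5, -31.9, 215.6]
orientation: [-3.139, 0.0, 0.876]
contact_force: [-0.3, 0.8, -0.1]
finger_gap: 87.0
grasp_force: 0.0
```

```bash
python3 plan.py 664 -32.7 132 0.873
python3 - <<'E'
from h import *
for n in("top","scene"):
    i=bench.grab_frame(n); cv2.imwrite(f"pics/{n}5.png",i)
a=cv2.imread("pics/top5.png")[150:270,130:290]; b=cv2.imread("pics/scene5.png")[110:300,130:370]
cv2.imwrite("pics/v5.png",np.hstack([cv2.resize(a,(400,300),interpolation=cv2.INTER_CUBIC),cv2.resize(b,(380,300),interpolation=cv2.INTER_CUBIC)]))
E
```

```text
t 26.1667 pos [661.5 -31.9 215.6] rpy [-3.139  0.     0.876] q [ 0.35  0.41 -0.5   1.43  0.2   1.35 -0.85] gap 87.0
units x y z turn [0.009 0.02  0.696] 0.004 /calls 1.0
```

View pics/v5.png

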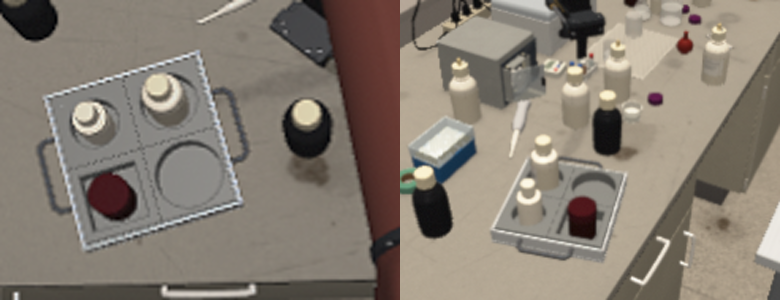

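The small bottle, middle bottle and jar stand upright in their holes. Next, the large bottle.

Emit:
send_rows(
  steps=[
    [0,0.01,0.02,0.12,0],
    [0,0.01,0.02,0.3,0],
    [0,0.01,0.02,0.48,0],
    [0,0.01,0.02,0.62,0],
    [0,0.01,0.02,0.69,0],
    [0,0.01,0.02,0.69,0],
    [0,0.01,0.02,0.69,0],
  ],
)

```text
clock: 26.85
tcp_pos: [664.9, -33.9, 133.8]
orientation: [-3.141, -0.0, 0.875]
contact_force: [0.5, -0.7, -0.3]
finger_gap: 86.9
grasp_force: 0.0
```

Emit:
send_rows(
  steps=[
    [0.4,0,0,0,0],
    [0.5,0,0,0,0],
    [0.5,0,0,0,0],
    [1,0,0,0,0],
    [1,0,0,0,0],
    [1,0,0,0,0],
    [1,0,0,0,0],
    [1,0,0,0,0],
    [1,0,0,0,0],
    [1,0,0,0,0],
  ],
  newtons=40,
)

```text
clock: 27.68
tcp_pos: [664.8, -34.6, 133.6]
orientation: [-3.141, 0.0, 0.875]
contact_force: [-0.9, -0.7, 0.3]
finger_gap: 36.1
grasp_force: 40.0
```

Emit:
send_rows(
  steps=[
    [1,0,0,-0.1,0],
    [1,0,0,-0.25,0],
    [1,0,0,-0.45,0],
    [1,0,0,-0.7,0],
    [1,0,0,-0.9,0],
    [1,0,0,-1,0],
  ],
)

```text
clock: 28.18
tcp_pos: [665.8, -34.5, 257.9]
orientation: [3.138, -0.003, 0.874]
contact_force: [-0.5, 0.2, -1.5]
finger_gap: 36.1
grasp_force: 40.0
```

Emit:
send_rows(
  steps=[
    [1,0,0,-0.15,0],
    [1,0,0,-0.3,0],
    [1,0,0,-0.42,0],
    [1,0,0,-0.5,0],
    [1,0,0,-0.5,0],
  ],
)

```text
clock: 28.6
tcp_pos: [665.4, -34.6, 315.5]
orientation: [3.14, -0.002, 0.875]
contact_force: [0.7, 0.3, -2.5]
finger_gap: 36.0
grasp_force: 40.0
```

```bash
python3 plan.py 491 179.7 312 0.873
```

```text
t 28.6 pos [665.4 -34.6 315.5] rpy [ 3.14e+00 -2.00e-03  8.75e-01] q [ 0.34  0.38 -0.5   1.26  0.18  1.54 -0.83] gap 36.0
units x y z turn [ 0.438 -2.261  0.03 ] 0.002 /calls 3.0
```

Emit:
send_rows(
  steps=[
    [1,0.02,-0.1,0,0],
    [1,0.05,-0.27,0,0],
    [1,0.09,-0.45,0,0],
    [1,0.12,-0.62,0,0],
    [1,0.146,-0.754,0,0],
  ],
)

```text
clock: 29.02
tcp_pos: [604.6, 39.0, 312.1]
orientation: [-3.14, 0.001, 0.876]
contact_force: [0.0, 1.0, -3.3]
finger_gap: 36.2
grasp_force: 40.0
```

Emit:
send_rows(
  steps=[
    [1,0.035,-0.19,0,0],
    [1,0.07,-0.38,0,0],
    [1,0.11,-0.57,0,0],
    [1,0.146,-0.754,0,0],
  ],
)

```text
clock: 29.35
tcp_pos: [546.8, 109.3, 312.5]
orientation: [-3.141, 0.001, 0.875]
contact_force: [-0.3, 0.4, -2.9]
finger_gap: 36.1
grasp_force: 40.0
```

Emit:
send_rows(
  steps=[
    [1,0.035,-0.19,0,0],
    [1,0.07,-0.37,0,0],
    [1,0.1,-0.53,0,0],
    [1,0.13,-0.66,0,0],
    [1,0.146,-0.73,0,0],
    [1,0.146,-0.754,0,0],
    [1,0.146,-0.754,0,0],
  ],
)

```text
clock: 29.93
tcp_pos: [490.1, 179.7, 313.5]
orientation: [3.141, 0.0, 0.875]
contact_force: [0.1, -0.7, -2.2]
finger_gap: 36.2
grasp_force: 40.0
```

```bash
python3 plan.py 491 179.7 193 0.873
```

```text
t 29.9333 pos [490.1 179.7 313.5] rpy [3.141 0.    0.875] q [ 0.19  0.08 -0.66  1.61  0.05  1.46 -1.17] gap 36.2
units x y z turn [0.004 0.006 1.004] 0.002 /calls 2.0
```

Emit:
send_rows(
  steps=[
    [1,0,0.01,0.12,0],
    [1,0,0.01,0.3,0],
    [1,0,0.01,0.5,0],
    [1,0,0.01,0.7,0],
    [1,0,0.01,0.87,0],
    [1,0,0.01,0.97,0],
    [1,0,0.01,1,0],
    [1,0,0.01,1,0],
  ],
)

```text
clock: 30.6
tcp_pos: [491.4, 178.1, 193.0]
orientation: [-3.141, 0.001, 0.873]
contact_force: [0.0, -0.2, -2.7]
finger_gap: 36.2
grasp_force: 40.0
```

```bash
python3 plan.py 491 179.7 142.6 0.873
```

```text
t 30.6 pos [491.4 178.1 193. ] rpy [-3.141e+00  1.000e-03  8.730e-01] q [ 0.18  0.15 -0.66  1.79  0.1   1.23 -1.21] gap 36.2
units x y z turn [ 0.008 -0.011  0.42 ] 0.001 /calls 1.0
```

Emit:
send_rows(
  steps=[
    [1,0,-0.01,0.06,0],
    [1,0,-0.01,0.14,0],
    [1,0,-0.01,0.22,0],
    [1,0,-0.01,0.28,0],
    [1,0,-0.01,0.33,0],
    [1,0,-0.01,0.36,0],
    [1,0,-0.01,0.38,0],
    [1,0,-0.01,0.4,0],
    [1,0,-0.01,0.4,0],
  ],
)

```text
clock: 31.35
tcp_pos: [490.3, 179.7, 145.3]
orientation: [-3.141, 0.0, 0.874]
contact_force: [0.3, -0.8, -2.6]
finger_gap: 36.1
grasp_force: 40.0
```

Emit:
send_rows(
  steps=[
    [1,0,0,0.01,0],
    [1,0,0,0.02,0],
    [1,0,0,0.03,0],
    [1,0,0,0.035,0],
    [1,0,0,0.035,0],
  ],
)

```text
clock: 31.77
tcp_pos: [490.8, 180.2, 142.4]
orientation: [3.141, -0.001, 0.875]
contact_force: [-1.9, -0.3, 4.0]
finger_gap: 36.3
grasp_force: 40.0
```

Emit:
send_rows(
  steps=[
    [0.55,0,0,0,0],
    [0.4,0,0,0,0],
    [0.2,0,0,0,0],
    [0,0,0,0,0],
    [0,0,0,0,0],
    [0,0,0,0,0],
    [0,0,0,0,0],
    [0,0,0,0,0],
  ],
)

```text
clock: 32.43
tcp_pos: [490.4, 179.7, 141.4]
orientation: [-3.142, -0.0, 0.874]
contact_force: [-0.3, 0.6, 0.3]
finger_gap: 77.7
grasp_force: 0.0
```

Emit:
send_rows(
  steps=[
    [0,0,0,-0.1,0],
    [0,0,0,-0.3,0],
    [0,0,0,-0.55,0],
    [0,0,0,-0.8,0],
    [0,0,0,-0.98,0],
    [0,0,0,-0.98,0],
  ],
)

```text
clock: 32.93
tcp_pos: [492.2, 180.9, 264.8]
orientation: [3.137, -0.006, 0.875]
contact_force: [0.6, -0.0, -0.4]
finger_gap: 87.1
grasp_force: 0.0
```

Emit:
send_rows(
  steps=[
    [0,-0.1,0.1,0,0],
    [0,-0.3,0.3,0,0],
    [0,-0.5,0.5,0,0],
    [0,-0.75,0.75,0,0],
    [0,-0.9,0.9,0,0],
    [0,-0.9,0.9,0,0],
  ],
)

```text
clock: 33.43
tcp_pos: [504.2, 20.7, 259.0]
orientation: [3.141, 0.002, 0.866]
contact_force: [0.2, 0.2, 0.9]
finger_gap: 87.3
grasp_force: 0.0
```

Emit:
send_rows(
  steps=[
    [0,-0.1,0.1,0,0],
    [0,-0.3,0.3,0,0],
    [0,-0.5,0.5,0,0],
    [0,-0.7,0.6,0,0],
    [0,-0.8,0.6,0,0],
    [0,-0.8,0.6,0,0],
  ],
)

```text
clock: 33.93
tcp_pos: [496.3, -94.9, 259.0]
orientation: [-3.141, 0.001, 0.87]
contact_force: [0.3, -0.7, -0.3]
finger_gap: 87.3
grasp_force: 0.0
```

Run:
```python
from h import *
for n in("top","scene"):
    i=bench.grab_frame(n); cv2.imwrite(f"pics/{n}6.png",i)
a=cv2.imread("pics/top6.png")[80:260,130:400]; b=cv2.imread("pics/scene6.png")[100:290,150:360]
cv2.imwrite("pics/v6.png",np.hstack([cv2.resize(a,(450,300),interpolation=cv2.INTER_CUBIC),cv2.resize(b,(332,300),interpolation=cv2.INTER_CUBIC)]))
```

```text
(no output)
```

View pics/v6.png

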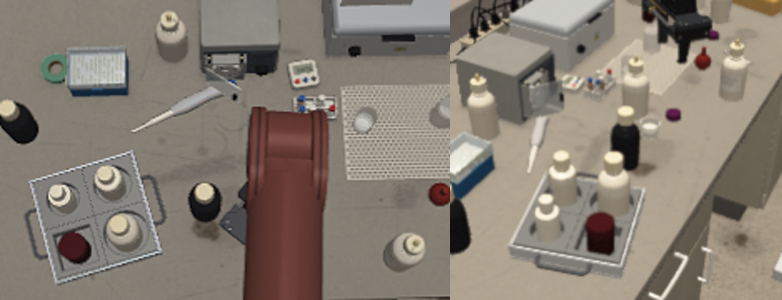

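All four stand upright in their own holes, released at the heights expected for the hole floors. The feed bottles have not moved and the arm is clear, so I hand in.

```bash
python3 -c "
from bench import *
print(sign_off())"
```

```text
the job is handed in; nothing more can be done
None
```

The job is handed in at about 34 s: the small, middle and large bottles and the brown jar stand upright on the floors of their holes, and the feed bottles were not touched; the sign-off returned no verdict.

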